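# Grade spray-gun air valves by the give of their stems

### The arm

A 6-joint arm with a two-finger parallel gripper is mounted at the origin on the work surface. World frame = base frame: x ahead of the robot, y to its left, z up, the work surface at z = 0. Lengths are in m, angles in rad, forces in N, time in s.
With the tool pointing down it reaches from about 0.375 to 0.9 m from the base axis. Payload 3.1 kg.
Tool frame: the origin (TCP) lies at the very end of the fingers, on their centre line; the grasp point (between the pads) lies 19 mm behind it; z points along the fingers, y is the line along which they close (so a half turn about z gives the same grasp; the last joint's range is limited). The gripper opens to 87 mm and grips with 3 to 60 N. Pads are 19 mm wide; open, the fingers measure 117 mm over their backs; the gripper's body (75 mm by 190 mm) begins 51 mm behind the grasp point.
Start: joints at [0.976, 0.527, 1.433, -0, 1.181, -0.178], TCP at [0.253, 0.571, 0.223] pointing down, gripper open.
Joint ranges: [-3.08, 3.08], [-0.75, 2.2], [0.22, 2.44], [-1.43, 4.57], [0, 2.65], [-2.85, 2.85]. Speed limits (rad/s): [2.79, 2.79, 3.14, 3.14, 3.14, 3.14].

### API

Orientations are given as a unit quaternion [x, y, z, w].
In Python, from rig import status, viewer, robot gives the robot as it stands.
- The arm moves only by the tool arm_command, never from a script. Its arguments are lists of equal length, an entry for each row: "delta_rot": the turn, a rotation vector about the tool's x, y, z in degrees, a list of three; "delta_pos": the shift along the tool's x, y, z in m, a list of three; "gripper": the closure, from -1 (fully open) to 1 (shut). In form: {"delta_rot": [[rx, ry, rz], ...], "delta_pos": [[dx, dy, dz], ...], "gripper": [gripper, ...]}. A call has 1 to 12 rows; each row is the pose to reach, as a shift and turn from the pose commanded when the call began, along the tool's axes at that moment; what a row does not reach only later rows make up. A row lasts 1/12 s, in which the tool goes at most 41.7 mm and 7.16 degrees, less where a joint would pass 70% of its speed; a pose out of reach is approached as far as the arm can. A call with a gripper value outside its range is refused whole. The fingers move at their own pace and stop on an object; "grip_force" is the grip in N (left out, the last holds). Time passes only in rows, so rows that repeat a pose let the fingers close. It gives the time, the measured TCP pose, the force, the opening and the grip force at its end, in the units of the state.
- status.get_obs(): the state, without advancing time (a new reading comes with each control period).
- viewer.camera(name): name is "side" or "top" or "wrist"; returns a dict with "pixels" (384x512x3 uint8, blue, green, red), "fx", "fy", "cx", "cy" (pixels), "pose" (4x4, takes a point from camera to world coordinates); the wrist camera has in their place "mount" (4x4, takes a point from camera to tool coordinates, whose origin is the TCP and whose axes are the flange's). Camera axes: x right, y down, z forward; pixel columns grow to the right and rows downward; lengths in m; the calibration is good to about 2 mm. A picture is of the moment at which its call begins: read the wrist's pose just before it. There is no depth.
- robot.hand_in(): hands the job in; it is judged then, once.
The state is a dict: "time": time; "q": joint angles; "joint_velocities": joint speeds; "joint_torque": joint torques, N m; "position": TCP position; "tool_rot": TCP orientation; "ft_force": force on the tool from outside, world axes, zero at the start; "moment": the same for the moment, N m; "grip_width": finger opening in m; "grip_force": force on a finger pad.
Only numpy, scipy, OpenCV 4.12 (cv2) and the standard library are available. Lean on these libraries where they do the work, as an engineer would, in place of code of your own. Each camera call takes 0.05 s, during which the arm holds its last target. There are 200 camera calls.

### The job

Grade the four spray-gun air valves standing in the black service block by giving their stems the same light push, about 6 N: a sound one gives about 3 mm, the one with a tired spring sinks about twice as far, and the one gummed with dried paint hardly moves. Put the tired valve in the round scrap pan and the gummed one in the square wire rinse basket, and let the two sound ones end seated upright in the block. Keep the pan and basket standing where they are and leave everything else on the bench alone.

Things in the scene. Friction and masses are not known exactly. Their poses are not given: they have to be found in the camera images.
- valve_a: Brass air valve, about 85 g. Origin on its axis at the flange's underside, z towards the stem. Below: shank 13 mm across, 22 mm long, loose in its hole. Above: flange 22 mm across, 4 mm thick; round collar 18 mm across up to 26 mm (grip here, any yaw); sprung stem 7 mm across with a flat cap 11 mm across, top 40 mm above the origin when free. It sinks along the axis, 9 mm at most, and springs back.
- valve_b: A valve like valve_a: all four look, measure and weigh the same; neither names nor holes tell which is which. Two are sound (stem sinks 2.6 to 3.2 mm under a straight 6 N push), one is tired (6 to 6.5 mm), one gummed (under 0.5 mm; gives only from about 14 N). The rules, if shown, track each valve by the coil spring inside it at its origin: sound_spring_1, _2, tired_spring, gummed_spring.
- valve_c: A valve like valve_a, same frame and sizes; its grade is found only by pressing.
- valve_d: A valve like valve_a, same frame and sizes; its grade is found only by pressing.
- block: Black plastic service block fixed to the bench, 46 x 230 mm, 32 mm high; origin at the centre of its underside, y along its length. Four holes 16 mm across, 28 mm deep, on its middle line at y = -82.5, -27.5, 27.5, 82.5 mm; a valve stands stem up in each, flange on the block's top: valve origins 32 mm, stem tops 72 mm above the bench.
- pan: Scrap pan: round open steel pan, 126 mm across at the rim, 116 mm at the foot, 28 mm high, wall and floor 3 mm; origin at the centre of its underside, z up. Stands loose on the bench, 350 g.
- basket: Rinse basket: square open basket of steel wire mesh, 128 x 128 mm and 45 mm high on four short feet, inner floor 6 mm above the bench, with a pouring notch 40 mm wide in the rim of its -x side; origin at the centre of its underside, z up. Stands loose, 400 g.
- screwdriver: Bystander: screwdriver with a blue handle, 170 mm long, lying flat; origin under its middle.
- aircap: Bystander: small steel spray-gun air cap with two horns, 32 mm across, 23 mm high; origin at the centre of its underside.
- tape: Bystander: roll of masking tape lying flat, 84 mm across, 25 mm high; origin at the centre of its underside.
- mixcup: Bystander: light white plastic mixing cup, 80 mm across, 80 mm high; origin at the centre of its underside.
- can: Bystander: rectangular thinner can, 50 x 85 mm, 138 mm high with its red cap; origin at the centre of its underside.
- painttin: Bystander: round paint tin, 86 mm across, 87 mm high; origin at the centre of its underside.
Not all that is in view belongs to the job. Leave any pink look-alike of the valve_a alone.

How it is judged:
At the end, for the whole second after the job is handed in: Tired valve in the scrap pan (origin within 57 mm of its axis, under 45 mm up), gummed valve in the basket (within 62 mm of centre, under 50 mm up), both sound valves seated in the block (flange within 3 mm of its top, upright within 0.1 rad); all at rest, pan and basket upright (z of tired_spring in the frame of pan between 0 and 0.045 m and horizontal distance between tired_spring and pan below 0.057 m and z of gummed_spring in the frame of basket between 0 and 0.05 m and x of gummed_spring in the frame of basket between -0.062 and 0.062 m and y of gummed_spring in the frame of basket between -0.062 and 0.062 m and x of sound_spring_1 in the frame of block between -0.006 and 0.006 m and y of sound_spring_1 in the frame of block between -0.09 and 0.09 m and z of sound_spring_1 in the frame of block between 0.029 and 0.035 m and angle between each of sound_spring_1, sound_spring_2's own z axis and vertical below 0.1 rad and x of sound_spring_2 in the frame of block between -0.006 and 0.006 m and y of sound_spring_2 in the frame of block between -0.09 and 0.09 m and z of sound_spring_2 in the frame of block between 0.029 and 0.035 m and linear speed of each of valve_a, valve_b, valve_c, valve_d below 0.03 m/s and angle between each of pan, basket's own z axis and vertical below 0.12 rad); the robot touches nothing.
It fails at once if a bystander is moved more than 30 mm (distance of any of screwdriver, aircap, tape, mixcup, can, painttin from where it was at the start of the episode above 0.03 m).
It fails at once if the pan or the basket is pushed more than 50 mm (distance of any of pan, basket from where it was at the start of the episode above 0.05 m).
It also fails if it takes over 67 s, if anything falls off the work surface, if the arm or the gripper's body presses on something with over 40 N, if the wrist force passes 120 N, or if a joint passes its speed limit or range.

## Working session

There is one attempt and no reset: what is moved stays moved. The work goes in short steps, Python scripts to look and compute and a tool call to move; the robot and the scene stay as the last step left them, time stands still between calls to the robot, and variables do not carry over. Pictures are saved under pics/ and viewed, at most 10 in all, crops included, and the job is handed in when it is done.

Besides the shell and the picture viewer there is one more tool, called after "Request:" as a command line: name --argument value ..., lists and objects as JSON in quotes. arm_command: Moves the arm, as the interface text tells. Its arguments: {"type":"object","properties":{"delta_rot":{"type":"array","items":{"type":"array","items":{"type":"number"}}},"delta_pos":{"type":"array","items":{"type":"array","items":{"type":"number"}}},"gripper":{"type":"array","items":{"type":"number"}},"grip_force":{"type":"number"}},"required":["delta_rot","delta_pos","gripper"]}

```bash
mkdir -p pics; ls
python3 - <<'E'
from rig import status, viewer
import cv2,numpy as np
o=status.get_obs(); print({k:np.round(v,4).tolist() for k,v in o.items()})
for n in("top","side"):
    c=viewer.camera(n); cv2.imwrite(f"pics/{n}0.png",c["pixels"]); np.savez(f"{n}0.npz",**c)
    print(n,c["fx"],c["fy"],c["cx"],c["cy"],np.round(c["pose"],4).tolist())
E
```

```text
pics
{'time': 0.0, 'q': [0.9755, 0.5285, 1.4339, 0.0, 1.1814, -0.1785], 'joint_velocities': [-0.0013, 0.0023, 0.0005, 0.0014, 0.0015, 0.0005], 'joint_torque': [0.0015, -44.0037, -17.6594, 0.0632, 0.0581, -0.0002], 'position': [0.2526, 0.5709, 0.2216], 'tool_rot': [0.2069, 0.9784, -0.001, -0.0004], 'ft_force': [0.3493, -1.2492, 0.4498], 'moment': [-0.0002, -0.0436, -0.0189], 'grip_force': 0.0, 'grip_width': 0.0869}
top 441.116498681272 441.116498681272 255.31440863791397 195.1957549897642 [[0.0192, -0.9808, 0.1939, 0.4015], [-0.9996, -0.0224, -0.0143, 0.0171], [0.0184, -0.1936, -0.9809, 1.0684], [0.0, 0.0, 0.0, 1.0]]
side 455.4787731731683 455.4787731731683 263.29973548345384 196.48317313788993 [[0.9301, -0.2387, 0.2792, 0.2883], [-0.3669, -0.5653, 0.7388, -0.8085], [-0.0186, -0.7896, -0.6133, 0.7487], [0.0, 0.0, 0.0, 1.0]]
```

View pics/top0.png

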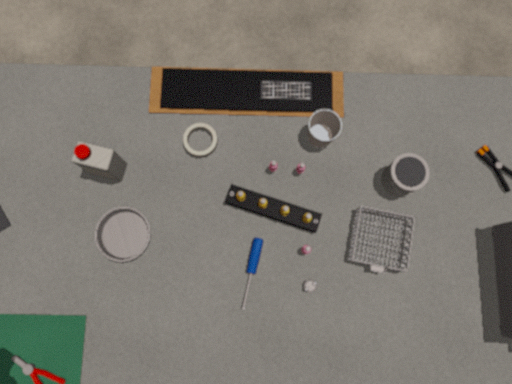

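View pics/side0.png

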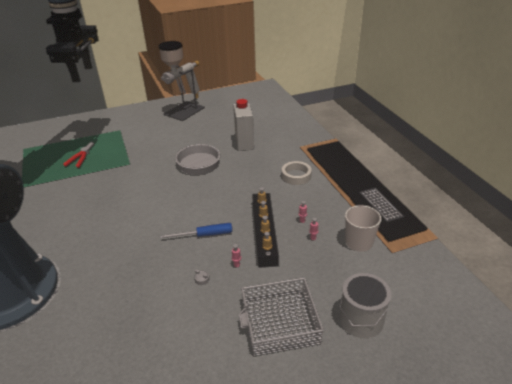

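The top view shows the black block with four brass valves at about (241,196), (263,203), (285,211) and (308,218). The pan is at (124,235) and the basket at (381,239). Three pink look-alikes at (273,166), (300,168) and (306,250) are to be left alone. The side view shows the valves at (262,195) to (267,242).

```bash
cat > h.py <<'E'
import numpy as np,cv2
def ray(c,u,v):
    P=np.array(c["pose"]); d=P[:3,:3]@np.array([(u-c["cx"])/c["fx"],(v-c["cy"])/c["fy"],1.]); return P[:3,3],d/np.linalg.norm(d)
def plane(c,uv,z):
    o,d=ray(c,*uv); return o+d*(z-o[2])/d[2]
def tri(rs):
    A=sum(np.eye(3)-np.outer(d,d) for o,d in rs); b=sum((np.eye(3)-np.outer(d,d))@o for o,d in rs)
    p=np.linalg.solve(A,b); return p,max(np.linalg.norm(np.cross(p-o,d)) for o,d in rs)
def proj(c,p):
    q=np.linalg.inv(c["pose"])@np.r_[p,1]; return np.array([c["fx"]*q[0]/q[2]+c["cx"],c["fy"]*q[1]/q[2]+c["cy"]])
def blobs(m,amin):
    n,l,s,ct=cv2.connectedComponentsWithStats(m.astype(np.uint8)*255); return [(np.round(ct[i],1),s[i].tolist()) for i in range(1,n) if s[i,4]>=amin]
E
python3 - <<'E'
from h import *
for n in("top","side"):
    c=np.load(f"{n}0.npz"); im=c["pixels"]; hsv=cv2.cvtColor(im,cv2.COLOR_BGR2HSV)
    roi=np.zeros(im.shape[:2],bool)
    if n=="top": roi[180:235,220:330]=1
    else: roi[180:270,245:285]=1
    g=cv2.inRange(hsv,(12,80,60),(35,255,255)).astype(bool)&roi
    print(n,"gold",blobs(g,8))
    bl=cv2.inRange(hsv,(0,0,0),(180,255,45)).astype(bool)&roi
    m=(bl|g).astype(np.uint8); m=cv2.morphologyEx(m,cv2.MORPH_CLOSE,np.ones((5,5)))
    cs=max(cv2.findContours(m,0,1)[0],key=cv2.contourArea); r=cv2.minAreaRect(cs); print("block",r)
    if n=="top":
        print(np.round([plane(c,p,.032) for p in cv2.boxPoints(r)],4).tolist())
c=np.load("top0.npz");s=np.load("side0.npz")
a=cv2.resize(c["pixels"][175:265,215:335],None,fx=5,fy=5,interpolation=2)
b=cv2.resize(s["pixels"][180:270,220:330],None,fx=5,fy=5,interpolation=2)[:,:350+0]
b=cv2.resize(s["pixels"][180:270,242:282],None,fx=5,fy=5,interpolation=2)
cv2.imwrite("pics/crop.png",np.hstack([a,b])); print(a.shape,b.shape)
E
```

```text
top gold [(array([240.9, 196.4]), [235, 191, 12, 11, 76]), (array([262.5, 203.3]), [258, 197, 10, 12, 76]), (array([284.2, 210.8]), [280, 204, 11, 13, 76]), (array([306.5, 218.3]), [302, 212, 11, 12, 72])]
block ((271.9999694824219, 208.5), (93.91963958740234, 19.28989028930664), 18.434946060180664)
[[0.5862, 0.0754, 0.032], [0.6312, 0.0622, 0.032], [0.5637, -0.1519, 0.032], [0.5197, -0.1371, 0.032]]
side gold [(array([261.4, 197.2]), [257, 192, 10, 12, 85]), (array([263. , 210.8]), [258, 204, 11, 14, 103]), (array([265. , 226.1]), [260, 220, 11, 13, 109]), (array([267. , 243.1]), [262, 236, 11, 15, 127])]
block ((264.8732604980469, 228.5549774169922), (73.85673522949219, 19.18946647644043), 84.98688507080078)
(450, 600, 3) (450, 200, 3)
```

View pics/crop.png

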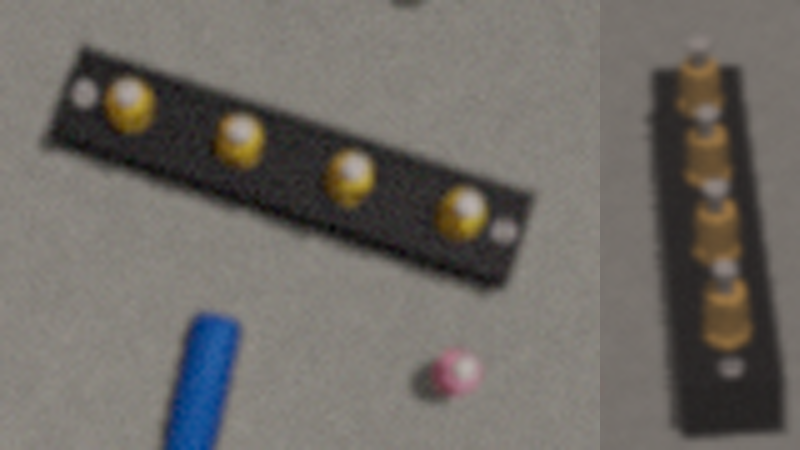

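The crop confirms four brass valves with steel caps in the block. The pink look-alike stands off the block and stays untouched. Next I triangulate the caps and locate the pan, basket and bystanders.

Run:
```python
from h import *
T=dict(np.load("top0.npz"));S=dict(np.load("side0.npz"))
def cen(c,uv,r=4):
    im=c["pixels"]; u,v=[int(round(x)) for x in uv]; w=im[v-r:v+r+1,u-r:u+r+1].astype(float)
    br=w.min(2); m=np.clip(br-110,0,None); 
    if m.sum()==0: m=np.clip(br-br.max()*.75,0,None)
    yy,xx=np.mgrid[v-r:v+r+1,u-r:u+r+1]; return (m*xx).sum()/m.sum(),(m*yy).sum()/m.sum()
tc=[(240.6,193.4),(263,201),(285.6,208),(308.4,216)]; sc=[(261.6,188.6),(263.2,202),(264.8,217.6),(266.8,233.6)]
for a,b in zip(tc,sc):
    a2=cen(T,a); p,e=tri([ray(T,*a),ray(S,*b)]); print(np.round(a2,1),np.round(p,4),round(e,4),"plane .072:",np.round(plane(T,a,.072)[:2],4))
# pan: blobs brighter/purple vs bench
im=T["pixels"]
lab=cv2.cvtColor(im,cv2.COLOR_BGR2LAB); print("bench",lab[300,180],"pan",lab[235,124],lab[235,99],"basket",lab[239,381],lab[210,381])
for n,(u0,v0,u1,v1) in dict(pan=(85,198,162,270),basket=(338,196,422,280)).items():
    c=lab[v0:v1,u0:u1].astype(int); bg=np.median(lab[280:340,120:220].reshape(-1,3),0); d=np.abs(c-bg).sum(2)
    m=cv2.morphologyEx((d>18).astype(np.uint8),cv2.MORPH_CLOSE,np.ones((5,5)));k=max(cv2.findContours(m,0,1)[0],key=cv2.contourArea)+[u0,v0]
    print(n,cv2.fitEllipse(k),cv2.minAreaRect(k))
    cv2.drawContours(im,[k],-1,(0,0,255),1)
cv2.imwrite("pics/pb.png",np.hstack([cv2.resize(im[190:285,80:170],None,fx=4,fy=4),cv2.resize(im[190:285,335:425],None,fx=4,fy=4)]))
for n,uv,z in [("scrw tip",(243,308),.01),("scrw handle end",(258,239),.02),("aircap",(309,286),.02),("tape",(200,140),.025),("cup",(324,125),.08),("can",(95,155),.13),("tin",(409,173),.087),("pink1",(273,165),.04),("pink2",(300,167),.04),("pink3",(306,249),.04)]:
    print(n,np.round(plane(T,uv,z),3))
```

```text
[240.4 193.2] [0.6026 0.0364 0.0733] 0.0009 plane .072: [0.6019 0.0366]
[262.9 200.5] [ 0.5861 -0.0155  0.074 ] 0.0012 plane .072: [ 0.5853 -0.0153]
[285.6 208. ] [ 0.5705 -0.0675  0.0717] 0.0003 plane .072: [ 0.5701 -0.0674]
[308.5 215.5] [ 0.5537 -0.1199  0.0722] 0.001 plane .072: [ 0.5528 -0.1197]
bench [139 128 131] pan [157 130 130] [ 92 129 130] basket [138 130 131] [151 130 131]
pan ((122.42974090576172, 235.3636474609375), (51.84794998168945, 54.167701721191406), 162.31385803222656) ((123.617919921875, 234.7122802734375), (54.489131927490234, 53.22645950317383), 60.945396423339844)
basket ((377.7902526855469, 240.48104858398438), (67.6304702758789, 71.24047088623047), 100.85326385498047) ((377.4399719238281, 241.91998291015625), (63.63961410522461, 64.2052993774414), 8.13010311126709)
scrw tip [0.343 0.025 0.01 ]
scrw handle end [ 0.503 -0.007  0.02 ]
aircap [ 0.396 -0.128  0.02 ]
tape [0.743 0.141 0.025]
cup [ 0.77  -0.156  0.08 ]
can [0.669 0.357 0.13 ]
tin [ 0.656 -0.351  0.087]
pink1 [ 0.68  -0.039  0.04 ]
pink2 [ 0.677 -0.104  0.04 ]
pink3 [ 0.48  -0.118  0.04 ]
```

View pics/pb.png

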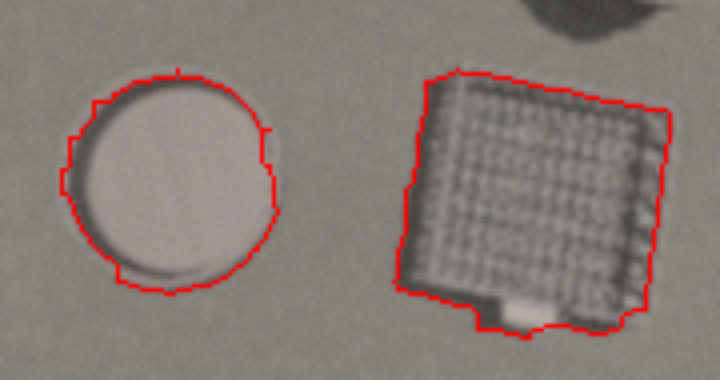

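```bash
cat >> h.py <<'E'
from scipy.spatial.transform import Rotation as Ro
def to(p,yaw=None,o=None):
    """print shift (tool axes) and turn to bring the TCP to p, pointing down, closing line at yaw (deg, mod 180)"""
    from rig import status
    o=o or status.get_obs(); R=Ro.from_quat(o["tool_rot"]).as_matrix(); r=[0,0,0]
    if yaw is not None:
        cur=np.degrees(np.arctan2(R[1,1],R[0,1])); d=(yaw-cur+90)%180-90
        y=np.radians(cur+d); yv=np.array([np.cos(y),np.sin(y),0]); zv=np.array([0,0,-1.]); G=np.c_[np.cross(yv,zv),yv,zv]
        r=np.degrees(Ro.from_matrix(R.T@G).as_rotvec())
    print("pos",np.round(R.T@(np.array(p)-o["position"]),4).tolist(),"rot",np.round(r,2).tolist())
E
python3 - <<'E'
from h import *
T=dict(np.load("top0.npz"));S=dict(np.load("side0.npz"))
print("pan rim c",plane(T,(122.5,235.8),.028),"basket c",plane(T,(380,239),.006),plane(T,(380,239),.045))
print("pan side",plane(S,(198,160),.028),"basket side",plane(S,(281,320),.01))
to([.578,-.042,.2],-17.4)
E
```

```text
pan rim c [0.50286863 0.31201874 0.028     ] basket c [ 0.51034189 -0.30221172  0.006     ] [ 0.5063462  -0.29048868  0.045     ]
pan side [0.50549775 0.29309438 0.028     ] basket side [ 0.51184033 -0.29889213  0.01      ]
pos [-0.5457, -0.4287, 0.0223] rot [-0.11, 0.07, 83.52]
```

Request:
arm_command --delta_rot '[[0, 0, 83.5], [0, 0, 83.5], [0, 0, 83.5], [0, 0, 83.5], [0, 0, 83.5], [0, 0, 83.5], [0, 0, 83.5], [0, 0, 83.5], [0, 0, 83.5], [0, 0, 83.5], [0, 0, 83.5], [0, 0, 83.5]]' --delta_pos '[[-0.5457, -0.4287, 0.0223], [-0.5457, -0.4287, 0.0223], [-0.5457, -0.4287, 0.0223], [-0.5457, -0.4287, 0.0223], [-0.5457, -0.4287, 0.0223], [-0.5457, -0.4287, 0.0223], [-0.5457, -0.4287, 0.0223], [-0.5457, -0.4287, 0.0223], [-0.5457, -0.4287, 0.0223], [-0.5457, -0.4287, 0.0223], [-0.5457, -0.4287, 0.0223], [-0.5457, -0.4287, 0.0223]]' --gripper '[1, 1, 1, 1, 1, 1, 1, 1, 1, 1, 1, 1]' --grip_force 20

```text
time: 1.1
position: [0.4876, 0.1281, 0.2062]
tool_rot: [0.808, 0.59, -0.0, -0.0]
ft_force: [0.7, 1.8, -0.2]
grip_width: 0.0153
grip_force: 0.0
```

```bash
python3 -c "
from h import *
to([.578,-.042,.2],-17.4)"
```

```text
pos [-0.1346, 0.1378, 0.0062] rot [-0.04, 0.0, -0.31]
```

Request:
arm_command --delta_rot '[[0, 0, 0], [0, 0, 0], [0, 0, 0], [0, 0, 0], [0, 0, 0], [0, 0, 0], [0, 0, 0], [0, 0, 0]]' --delta_pos '[[-0.1346, 0.1378, 0.0062], [-0.1346, 0.1378, 0.0062], [-0.1346, 0.1378, 0.0062], [-0.1346, 0.1378, 0.0062], [-0.1346, 0.1378, 0.0062], [-0.1346, 0.1378, 0.0062], [-0.1346, 0.1378, 0.0062], [-0.1346, 0.1378, 0.0062]]' --gripper '[1, 1, 1, 1, 1, 1, 1, 1]'

```text
time: 1.77
position: [0.5776, -0.0389, 0.1996]
tool_rot: [0.806, 0.592, -0.001, -0.001]
ft_force: [-0.6, 0.2, -0.4]
grip_width: 0.0003
grip_force: 0.0
```

Run:
```python
from h import *
from rig import status,viewer
o=status.get_obs(); c=viewer.camera("wrist"); cv2.imwrite("pics/w1.png",c["pixels"])
print(o["position"],o["tool_rot"],o["time"]); print(np.round(c["mount"],4).tolist())
M=np.eye(4);M[:3,:3]=Ro.from_quat(o["tool_rot"]).as_matrix();M[:3,3]=o["position"]; c["pose"]=M@c["mount"]; np.savez("w1.npz",**c)
for p in [[.6026,.0364,.072],[.5861,-.0155,.072],[.5705,-.0675,.072],[.5537,-.1199,.072]]: print(proj(c,p))
```

```text
[ 0.57756786 -0.03894444  0.19964983] [ 8.05912546e-01  5.92033292e-01 -6.02478138e-04 -1.08911300e-03] 1.7667
[[0.0001, -0.9595, -0.2818, 0.0756], [1.0, -0.0004, 0.0017, -0.0005], [-0.0017, -0.2818, 0.9595, -0.1617], [0.0, 0.0, 0.0, 1.0]]
[256.57319831  96.74641389]
[256.23079487 156.88381121]
[256.81410497 210.8556814 ]
[256.36123119 260.34608433]
```

View pics/w1.png

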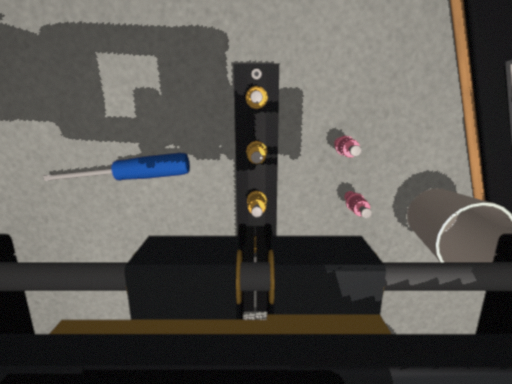

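The caps appear at (257,97), (257,154) and (257,211), within about 3 px of the projected positions, so the triangulation holds. Next I press valve 1, which is at the +y end.

Request:
arm_command --delta_rot '[[0, 0, 0], [0, 0, 0], [0, 0, 0], [0, 0, 0], [0, 0, 0], [0, 0, 0], [0, 0, 0], [0, 0, 0]]' --delta_pos '[[0.042, 0, 0.03], [0.0825, 0, 0.06], [0.0825, 0, 0.09], [0.0825, 0, 0.115], [0.0825, 0, 0.122], [0.0825, 0, 0.122], [0.0825, 0, 0.122], [0.0825, 0, 0.122]]' --gripper '[1, 1, 1, 1, 1, 1, 1, 1]'

```text
time: 2.48
position: [0.6046, 0.039, 0.0803]
tool_rot: [0.806, 0.592, 0.001, 0.001]
ft_force: [-0.8, 0.4, 1.1]
grip_width: 0.0008
grip_force: 0.0
```

Run:
```python
from h import *
from rig import status,viewer
o=status.get_obs(); print({k:np.round(o[k],4).tolist() for k in("position","ft_force","time","tool_rot")}); to([.6028,.0371,.075],-17.4)
```

```text
{'position': [0.6046, 0.039, 0.0803], 'ft_force': [-0.8446, 0.3893, 1.0932], 'time': 2.4833, 'tool_rot': [0.8058, 0.5921, 0.0013, 0.0013]}
pos [-0.0024, -0.0011, 0.0053] rot [0.21, -0.04, 0.02]
```

Request:
arm_command --delta_rot '[[0, 0, 0], [0, 0, 0], [0, 0, 0], [0, 0, 0], [0, 0, 0], [0, 0, 0], [0, 0, 0]]' --delta_pos '[[-0.002, -0.001, 0.003], [-0.002, -0.001, 0.006], [-0.002, -0.001, 0.008], [-0.002, -0.001, 0.0085], [-0.002, -0.001, 0.0085], [-0.002, -0.001, 0.0085], [-0.002, -0.001, 0.0085]]' --gripper '[1, 1, 1, 1, 1, 1, 1]'

```text
time: 3.07
position: [0.6022, 0.0374, 0.0702]
tool_rot: [0.806, 0.592, 0.0, 0.0]
ft_force: [-0.2, -0.8, 2.4]
grip_width: 0.0005
grip_force: 1.3
```

Request:
arm_command --delta_rot '[[0, 0, 0], [0, 0, 0], [0, 0, 0], [0, 0, 0], [0, 0, 0]]' --delta_pos '[[0, 0, 0.001], [0, 0, 0.0015], [0, 0, 0.0015], [0, 0, 0.0015], [0, 0, 0.0015]]' --gripper '[1, 1, 1, 1, 1]'

```text
time: 3.48
position: [0.6021, 0.0375, 0.0685]
tool_rot: [0.806, 0.592, 0.0, 0.0]
ft_force: [-0.1, -1.4, 3.6]
grip_width: 0.0003
grip_force: 2.0
```

Request:
arm_command --delta_rot '[[0, 0, 0], [0, 0, 0], [0, 0, 0], [0, 0, 0], [0, 0, 0]]' --delta_pos '[[0, 0, 0.001], [0, 0, 0.0015], [0, 0, 0.0015], [0, 0, 0.0015], [0, 0, 0.0015]]' --gripper '[1, 1, 1, 1, 1]'

```text
time: 3.9
position: [0.6021, 0.0375, 0.067]
tool_rot: [0.806, 0.592, 0.0, 0.0]
ft_force: [0.3, -1.2, 4.7]
grip_width: 0.0005
grip_force: 2.5
```

Request:
arm_command --delta_rot '[[0, 0, 0], [0, 0, 0], [0, 0, 0], [0, 0, 0], [0, 0, 0], [0, 0, 0], [0, 0, 0], [0, 0, 0], [0, 0, 0], [0, 0, 0], [0, 0, 0], [0, 0, 0]]' --delta_pos '[[0, 0, -0.02], [0, 0, -0.02], [-0.02, 0, -0.02], [-0.055, 0, -0.02], [-0.055, 0, -0.02], [-0.055, 0, -0.015], [-0.055, 0, -0.008], [-0.055, 0, -0.004], [-0.055, 0, -0.003], [-0.055, 0, -0.003], [-0.055, 0, -0.003], [-0.055, 0, -0.003]]' --gripper '[1, 1, 1, 1, 1, 1, 1, 1, 1, 1, 1, 1]'

```text
time: 4.9
position: [0.5859, -0.014, 0.0713]
tool_rot: [0.805, 0.593, 0.0, 0.001]
ft_force: [-3.2, -1.1, 15.3]
grip_width: 0.0006
grip_force: 7.6
```

Request:
arm_command --delta_rot '[[0, 0, 0], [0, 0, 0], [0, 0, 0], [0, 0, 0], [0, 0, 0]]' --delta_pos '[[0, 0, 0.001], [0, 0, 0.0015], [0, 0, 0.0015], [0, 0, 0.0015], [0, 0, 0.0015]]' --gripper '[1, 1, 1, 1, 1]'

```text
time: 5.32
position: [0.5859, -0.0141, 0.0702]
tool_rot: [0.805, 0.593, 0.0, 0.001]
ft_force: [-3.8, -1.1, 16.7]
grip_width: 0.0003
grip_force: 8.6
```

Valve 1 behaves like the tired one, about 0.9 N/mm. Valve 2 gives hardly at all at 15 N, so it is the gummed one. I check valves 3 and 4.

Request:
arm_command --delta_rot '[[0, 0, 0], [0, 0, 0], [0, 0, 0], [0, 0, 0], [0, 0, 0], [0, 0, 0], [0, 0, 0], [0, 0, 0], [0, 0, 0], [0, 0, 0], [0, 0, 0], [0, 0, 0]]' --delta_pos '[[0, 0, -0.02], [0, 0, -0.02], [-0.02, 0, -0.02], [-0.056, 0, -0.02], [-0.056, 0, -0.02], [-0.056, 0, -0.015], [-0.056, 0, -0.006], [-0.056, 0, -0.001], [-0.056, 0, 0.001], [-0.056, 0, 0.001], [-0.056, 0, 0.001], [-0.056, 0, 0.001]]' --gripper '[1, 1, 1, 1, 1, 1, 1, 1, 1, 1, 1, 1]'

```text
time: 6.32
position: [0.5691, -0.0675, 0.0676]
tool_rot: [0.805, 0.593, 0.0, 0.0]
ft_force: [-0.7, -0.5, 8.8]
grip_width: 0.0005
grip_force: 4.4
```

Request:
arm_command --delta_rot '[[0, 0, 0], [0, 0, 0], [0, 0, 0], [0, 0, 0], [0, 0, 0]]' --delta_pos '[[0, 0, 0.001], [0, 0, 0.001], [0, 0, 0.001], [0, 0, 0.001], [0, 0, 0.001]]' --gripper '[1, 1, 1, 1, 1]'

```text
time: 6.73
position: [0.5691, -0.0675, 0.0668]
tool_rot: [0.805, 0.593, 0.0, 0.001]
ft_force: [-2.1, -0.8, 10.9]
grip_width: 0.0006
grip_force: 5.0
```

Request:
arm_command --delta_rot '[[0, 0, 0], [0, 0, 0], [0, 0, 0], [0, 0, 0], [0, 0, 0], [0, 0, 0], [0, 0, 0], [0, 0, 0], [0, 0, 0], [0, 0, 0], [0, 0, 0], [0, 0, 0]]' --delta_pos '[[0, 0, -0.02], [0, 0, -0.02], [-0.02, 0, -0.02], [-0.055, 0, -0.02], [-0.055, 0, -0.02], [-0.055, 0, -0.015], [-0.055, 0, -0.006], [-0.055, 0, -0.001], [-0.055, 0, 0], [-0.055, 0, 0], [-0.055, 0, 0], [-0.055, 0, 0]]' --gripper '[1, 1, 1, 1, 1, 1, 1, 1, 1, 1, 1, 1]'

```text
time: 7.73
position: [0.5528, -0.1201, 0.0669]
tool_rot: [0.805, 0.593, 0.0, 0.001]
ft_force: [-2.3, -0.6, 11.6]
grip_width: 0.0004
grip_force: 5.5
```

Valves 3 and 4 are sound: about 9 N at 4.4 mm, or 2 N/mm, against 4.7 N at 5 mm for valve 1. Next I grasp the gummed valve 2.

Request:
arm_command --delta_rot '[[0, 0, 0], [0, 0, 0], [0, 0, 0], [0, 0, 0], [0, 0, 0], [0, 0, 0], [0, 0, 0], [0, 0, 0], [0, 0, 0], [0, 0, 0]]' --delta_pos '[[0, 0, -0.03], [0.02, 0, -0.03], [0.06, 0.001, -0.03], [0.1, 0.001, -0.03], [0.11, 0.001, -0.03], [0.11, 0.001, -0.03], [0.11, 0.001, -0.02], [0.11, 0.001, -0.01], [0.11, 0.001, -0.01], [0.11, 0.001, -0.01]]' --gripper '[0, 0, 0, 0, 0, 0, 0, 0, 0, 0]' --grip_force 25

```text
time: 8.57
position: [0.5845, -0.0172, 0.0747]
tool_rot: [0.806, 0.591, -0.001, -0.001]
ft_force: [-1.5, -0.1, -0.1]
grip_width: 0.0431
grip_force: 0.0
```

Run:
```python
from h import *
from rig import status,viewer
o=status.get_obs(); print({k:np.round(o[k],4).tolist() for k in("position","ft_force","time","tool_rot","grip_width")}); to([.5864,-.0154,.038],-17.4)
```

```text
{'position': [0.5845, -0.0172, 0.0747], 'ft_force': [-1.5109, -0.144, -0.1061], 'time': 8.5667, 'tool_rot': [0.8064, 0.5914, -0.0012, -0.0013], 'grip_width': 0.0431}
pos [0.0023, 0.0013, 0.0367] rot [-0.2, 0.03, -0.09]
```

Request:
arm_command --delta_rot '[[0, 0, 0], [0, 0, 0], [0, 0, 0], [0, 0, 0], [0, 0, 0], [0, 0, 0], [0, 0, 0]]' --delta_pos '[[0.001, 0.001, 0.015], [0.001, 0.001, 0.028], [0.001, 0.001, 0.036], [0.001, 0.001, 0.037], [0.001, 0.001, 0.037], [0.001, 0.001, 0.037], [0.001, 0.001, 0.037]]' --gripper '[0, 0, 0, 0, 0, 0, 0]'

```text
time: 9.15
position: [0.5878, -0.0158, 0.04]
tool_rot: [0.806, 0.592, 0.0, 0.001]
ft_force: [0.3, 0.0, 0.6]
grip_width: 0.0434
grip_force: 0.0
```

Request:
arm_command --delta_rot '[[0, 0, 0], [0, 0, 0], [0, 0, 0], [0, 0, 0], [0, 0, 0], [0, 0, 0]]' --delta_pos '[[0, 0, 0], [0, 0, 0], [0, 0, 0], [0, 0, 0], [0, 0, 0], [0, 0, 0]]' --gripper '[0.9, 0.9, 0.9, 0.9, 0.9, 0.9]' --grip_force 25

```text
time: 9.65
position: [0.5872, -0.0154, 0.0394]
tool_rot: [0.806, 0.592, -0.0, -0.0]
ft_force: [-0.1, 1.0, 0.9]
grip_width: 0.017
grip_force: 25.0
```

Request:
arm_command --delta_rot '[[0, 0, 0], [0, 0, 0], [0, 0, 0], [0, 0, 0], [0, 0, 0], [0, 0, 0], [0, 0, 0], [0, 0, 0], [0, 0, 0], [0, 0, 0], [0, 0, 0], [0, 0, 0]]' --delta_pos '[[0, 0, -0.03], [0, 0, -0.065], [0, 0, -0.1], [-0.04, 0.003, -0.1], [-0.08, 0.005, -0.1], [-0.12, 0.007, -0.1], [-0.16, 0.009, -0.1], [-0.2, 0.011, -0.1], [-0.24, 0.012, -0.1], [-0.28, 0.013, -0.1], [-0.295, 0.013, -0.1], [-0.295, 0.013, -0.1]]' --gripper '[0.9, 0.9, 0.9, 0.9, 0.9, 0.9, 0.9, 0.9, 0.9, 0.9, 0.9, 0.9]'

```text
time: 10.65
position: [0.5106, -0.3052, 0.1392]
tool_rot: [0.807, 0.59, -0.0, 0.001]
ft_force: [0.8, 1.0, 0.0]
grip_width: 0.0172
grip_force: 25.0
```

Run:
```python
from h import *
from rig import status,viewer
o=status.get_obs(); c=viewer.camera("top"); s=viewer.camera("side")
cv2.imwrite("pics/b1.png",np.hstack([cv2.resize(c["pixels"][150:300,200:430],(460,300)),cv2.resize(s["pixels"][170:370,210:400],(285,300))]))
print({k:np.round(o[k],4).tolist() for k in("position","time","grip_width")}); to([.511,-.301,.05],-17.4)
```

```text
{'position': [0.5106, -0.3052, 0.1392], 'time': 10.65, 'grip_width': 0.0172}
pos [-0.0005, 0.0003, 0.0889] rot [-0.07, -0.08, -0.08]
```

View pics/b1.png

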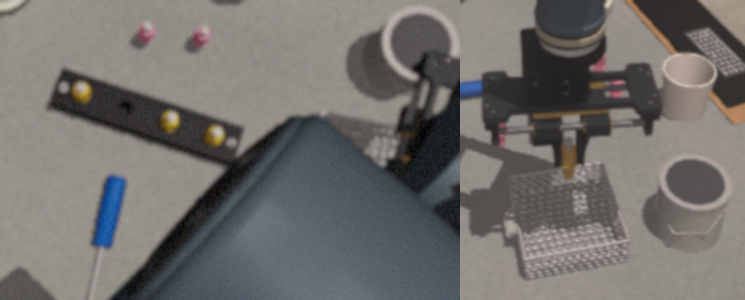

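The valve is held at the collar and hangs over the basket; the block shows one empty hole at (127,105) in the crop. Next I lower and release it.

Request:
arm_command --delta_rot '[[0, 0, 0], [0, 0, 0], [0, 0, 0], [0, 0, 0], [0, 0, 0], [0, 0, 0], [0, 0, 0], [0, 0, 0], [0, 0, 0]]' --delta_pos '[[0, 0, 0.03], [0, 0, 0.06], [0, 0, 0.08], [0, 0, 0.086], [0, 0, 0.086], [0, 0, 0.086], [0, 0, 0.086], [0, 0, 0.086], [0, 0, 0.086]]' --gripper '[0.9, 0.9, 0.9, 0.9, 0.9, 0.9, 0, 0, 0]'

```text
time: 11.5
position: [0.5124, -0.3014, 0.0548]
tool_rot: [0.806, 0.592, 0.0, 0.001]
ft_force: [0.1, 0.9, -0.5]
grip_width: 0.0297
grip_force: 0.0
```

Request:
arm_command --delta_rot '[[0, 0, 0], [0, 0, 0], [0, 0, 0], [0, 0, 0], [0, 0, 0], [0, 0, 0], [0, 0, 0], [0, 0, 0], [0, 0, 0], [0, 0, 0], [0, 0, 0], [0, 0, 0]]' --delta_pos '[[0, 0, 0], [0, 0, -0.03], [0, 0, -0.07], [0.02, 0, -0.1], [0.06, 0, -0.1], [0.1, 0, -0.1], [0.14, -0.003, -0.1], [0.18, -0.006, -0.1], [0.22, -0.009, -0.1], [0.26, -0.011, -0.1], [0.3, -0.012, -0.1], [0.34, -0.012, -0.1]]' --gripper '[0, 0, 0, 0, 0, 0, 0, 0, 0, 0, 0, 0]'

```text
time: 12.5
position: [0.6016, 0.029, 0.154]
tool_rot: [0.806, 0.592, 0.0, 0.0]
ft_force: [0.7, -0.2, 0.1]
grip_width: 0.0435
grip_force: 0.0
```

Run:
```python
from h import *
from rig import status,viewer
o=status.get_obs()
print({k:np.round(o[k],4).tolist() for k in("position","time","grip_width")}); to([.6028,.0371,.075],-17.4)
```

```text
{'position': [0.6016, 0.029, 0.154], 'time': 12.5, 'grip_width': 0.0435}
pos [0.008, -0.0014, 0.079] rot [0.03, -0.0, 0.0]
```

Request:
arm_command --delta_rot '[[0, 0, 0], [0, 0, 0], [0, 0, 0], [0, 0, 0], [0, 0, 0], [0, 0, 0]]' --delta_pos '[[0.009, -0.001, 0.03], [0.009, -0.001, 0.06], [0.009, -0.001, 0.074], [0.009, -0.001, 0.074], [0.009, -0.001, 0.074], [0.009, -0.001, 0.074]]' --gripper '[0, 0, 0, 0, 0, 0]'

```text
time: 13.0
position: [0.6044, 0.0356, 0.0805]
tool_rot: [0.806, 0.592, 0.001, 0.001]
ft_force: [0.7, 0.4, -0.5]
grip_width: 0.0433
grip_force: 0.0
```

Run:
```python
from h import *
from rig import status,viewer
to([.6028,.0371,.038],-17.4)
c=viewer.camera("top"); cv2.imwrite("pics/b2.png",cv2.resize(c["pixels"][195:285,335:425],(540,540)))
s=viewer.camera("side");np.savez("s2.npz",**s)
cv2.imwrite("pics/b2.png",np.hstack([cv2.resize(c["pixels"][195:285,335:425],(400,400)),cv2.resize(s["pixels"][270:360,230:330],(400,400))]))
```

```text
pos [0.0009, -0.0021, 0.0425] rot [0.13, -0.03, -0.01]
```

View pics/b2.png

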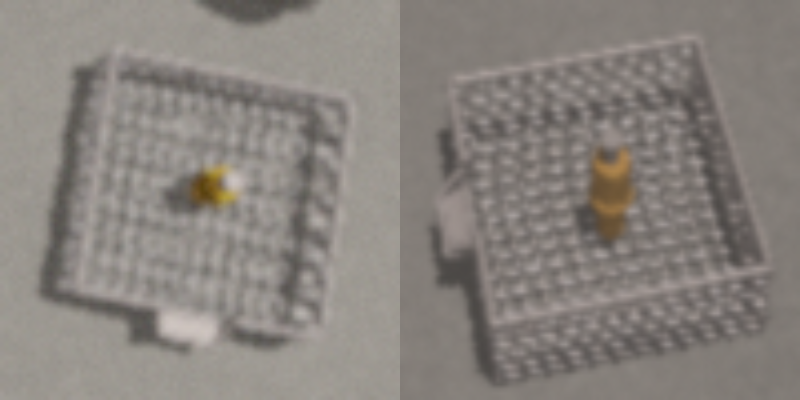

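The gummed valve stands in the middle of the basket, at (212,187) in the top crop. Next I grasp the tired valve.

Request:
arm_command --delta_rot '[[0, 0, 0], [0, 0, 0], [0, 0, 0], [0, 0, 0], [0, 0, 0], [0, 0, 0]]' --delta_pos '[[0, -0.001, 0.015], [0, -0.001, 0.03], [0, -0.001, 0.04], [0, -0.001, 0.041], [0, -0.001, 0.041], [0, -0.001, 0.041]]' --gripper '[0, 0, 0, 0, 0, 0]'

```text
time: 13.6
position: [0.603, 0.0362, 0.039]
tool_rot: [0.806, 0.592, 0.001, 0.0]
ft_force: [0.3, -0.3, 1.1]
grip_width: 0.0436
grip_force: 0.0
```

Request:
arm_command --delta_rot '[[0, 0, 0], [0, 0, 0], [0, 0, 0], [0, 0, 0], [0, 0, 0], [0, 0, 0]]' --delta_pos '[[0, 0, 0], [0, 0, 0], [0, 0, 0], [0, 0, 0], [0, 0, 0], [0, 0, 0]]' --gripper '[0.9, 0.9, 0.9, 0.9, 0.9, 0.9]' --grip_force 25

```text
time: 14.1
position: [0.6025, 0.0364, 0.0385]
tool_rot: [0.806, 0.592, 0.0, 0.0]
ft_force: [0.8, 0.2, 0.9]
grip_width: 0.0171
grip_force: 25.0
```

Run:
```python
from h import *
T=dict(np.load("top0.npz"));S=dict(np.load("side0.npz"))
# pan floor: bright region centroid in top (floor plane .003), rim ellipse in side
im=T["pixels"];L=cv2.cvtColor(im,cv2.COLOR_BGR2LAB)[...,0]
m=np.zeros(L.shape,np.uint8);m[198:270,88:160]=(cv2.GaussianBlur(L,(3,3),0)[198:270,88:160]>148);m=cv2.morphologyEx(m,cv2.MORPH_OPEN,np.ones((3,3)))
k=max(cv2.findContours(m,0,1)[0],key=cv2.contourArea);e=cv2.fitEllipse(k);print(e,plane(T,e[0],.003),plane(T,e[0],.02))
im=S["pixels"][140:180,170:226].astype(int); d=np.abs(im-np.median(S["pixels"][180:210,150:200].reshape(-1,3),0)).sum(2)
m=cv2.morphologyEx((d>40).astype(np.uint8),cv2.MORPH_CLOSE,np.ones((5,5)));k=max(cv2.findContours(m,0,1)[0],key=cv2.contourArea)+[170,140]
x,y,w,h=cv2.boundingRect(k);print("side box",x,y,w,h,plane(S,(x+w/2,y+h/2-3),.028))
to([.503,.305,.145],-17.4)
```

```text
((125.48043823242188, 234.97174072265625), (43.14799118041992, 44.85710525512695), 87.61237335205078) [0.50744731 0.31212658 0.003     ] [0.50575669 0.30741972 0.02      ]
side box 175 146 45 30 [0.5069262  0.30397948 0.028     ]
pos [0.2267, -0.1752, -0.1065] rot [0.02, -0.0, 0.02]
```

Request:
arm_command --delta_rot '[[0, 0, 0], [0, 0, 0], [0, 0, 0], [0, 0, 0], [0, 0, 0], [0, 0, 0], [0, 0, 0], [0, 0, 0], [0, 0, 0], [0, 0, 0], [0, 0, 0], [0, 0, 0]]' --delta_pos '[[0, 0, -0.03], [0, 0, -0.065], [0, 0, -0.1], [0.03, -0.023, -0.1], [0.06, -0.046, -0.1], [0.09, -0.069, -0.1], [0.12, -0.092, -0.1], [0.15, -0.115, -0.1], [0.18, -0.138, -0.1], [0.21, -0.161, -0.1], [0.227, -0.175, -0.1], [0.227, -0.175, -0.1]]' --gripper '[0.9, 0.9, 0.9, 0.9, 0.9, 0.9, 0.9, 0.9, 0.9, 0.9, 0.9, 0.9]'

```text
time: 15.1
position: [0.5005, 0.3094, 0.1381]
tool_rot: [0.804, 0.594, -0.0, -0.001]
ft_force: [0.8, -0.2, -0.9]
grip_width: 0.0173
grip_force: 25.0
```

Request:
arm_command --delta_rot '[[0, 0, 0], [0, 0, 0], [0, 0, 0], [0, 0, 0], [0, 0, 0], [0, 0, 0]]' --delta_pos '[[0, 0, 0], [0, 0, 0.03], [0, 0, 0.06], [0, 0, 0.082], [0, 0, 0.082], [0, 0, 0.082]]' --gripper '[0.9, 0.9, 0.9, 0.9, 0.9, 0.9]'

```text
time: 15.6
position: [0.5029, 0.3037, 0.0553]
tool_rot: [0.806, 0.591, -0.002, -0.0]
ft_force: [0.6, -0.5, -0.0]
grip_width: 0.0175
grip_force: 25.0
```

Request:
arm_command --delta_rot '[[0, 0, 0], [0, 0, 0], [0, 0, 0], [0, 0, 0], [0, 0, 0], [0, 0, 0], [0, 0, 0]]' --delta_pos '[[0.001, 0, 0.01], [0.001, 0, 0.016], [0.001, 0, 0.016], [0.001, 0, 0.016], [0.001, 0, 0.016], [0.001, 0, 0.016], [0.001, 0, 0.016]]' --gripper '[0.9, 0.9, 0.9, 0, 0, 0, 0]'

```text
time: 16.18
position: [0.5039, 0.3065, 0.0409]
tool_rot: [0.806, 0.592, 0.001, 0.0]
ft_force: [0.2, 0.4, -0.5]
grip_width: 0.0364
grip_force: 0.0
```

Request:
arm_command --delta_rot '[[0, 0, 0], [0, 0, 0], [0, 0, 0], [0, 0, 0], [0, 0, 0], [0, 0, 0], [0, 0, 0], [0, 0, 0], [0, 0, 0], [0, 0, 0]]' --delta_pos '[[0, 0, -0.02], [0, 0, -0.05], [0, 0, -0.09], [0, 0, -0.13], [0, 0, -0.17], [-0.04, 0.04, -0.17], [-0.07, 0.07, -0.17], [-0.1, 0.1, -0.17], [-0.13, 0.13, -0.17], [-0.13, 0.13, -0.17]]' --gripper '[0, 0, 0, 0, 0, 0, 0, 0, 0, 0]'

```text
time: 17.02
position: [0.5915, 0.1388, 0.2111]
tool_rot: [0.807, 0.591, 0.001, 0.002]
ft_force: [-0.6, -0.1, 0.6]
grip_width: 0.0438
grip_force: 0.0
```

Run:
```python
from h import *
from rig import status,viewer
print(status.get_obs()["position"],status.get_obs()["time"])
c=viewer.camera("top"); s=viewer.camera("side")
cv2.imwrite("pics/e.png",np.vstack([cv2.resize(c["pixels"][130:300,60:430],(740,340)),cv2.resize(s["pixels"][130:260,150:350],(740,260))]))
cv2.imwrite("pics/e.png",np.hstack([cv2.resize(c["pixels"][150:290,60:230],(410,338)),cv2.resize(s["pixels"][100:290,150:350],(390,338))]))
```

```text
[0.59148294 0.13877426 0.21107848] 17.0167
```

View pics/e.png

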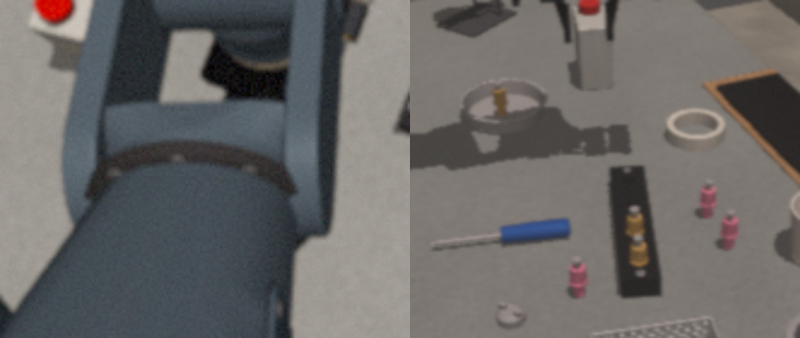

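The side view shows the tired valve standing in the pan at (500,100), two valves seated in the block at (635,222) and (639,252), and the bystanders unmoved. I hand the job in.

```bash
python3 -c "
from rig import robot
print(robot.hand_in())"
```

```text
the job is handed in; nothing more can be done
None
```

I handed the job in at about 17 s: the tired valve is in the scrap pan, the gummed one in the rinse basket, and the two sound ones are still seated in the block; hand-in returned no verdict.

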